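Sort two loose cells and hold the battery tester's dial on its third click

TASK

Before the next power cut, find out whether the torch's battery is still good: drop the thin green cell in the grey ring dish to keep it apart, and lay the fat blue cell down in the cradle of the battery tester, nub against the red end, and let go of it. Then turn the tester's spring-return dial clockwise past its first two clicks to the third (the red dot) and keep it there against its spring for the reading: finish while still holding the dial on the third click. Leave the other things on the crate where they are.

Things in the scene. Friction and masses are not known exactly. Their poses are not given: they have to be found in the camera images.
- fat_cell_center (a point): Centre of the fat torch cell: a cylinder 33 mm in diameter and 61.3 mm long over its nub, lying on its side, blue sleeve with a yellow band at the nub end, about 95 g. The point lies on its axis, half-way along; its x axis runs along the cell towards the nub (the cell may have rolled, so y and z may point any way round that axis). At the start the nub points roughly away from the robot.
- fat_cell_nub (a point): Tip of the fat cell's brass nub (10 mm across, 1.8 mm long), 30.65 mm along x from the centre; same axes.
- thin_cell_center (a point): Centre of the thin cell: a cylinder 14.5 mm in diameter and 50 mm long, lying on its side, green sleeve with a copper-coloured band at the nub end, 23 g. Its x axis runs along the cell towards the nub; y and z may be rolled round it.
- dish_floor (a point): Centre of the inner floor of the loose grey ceramic ring dish, 5 mm above its underside. z is up. Floor about 74 mm across; the wall flares out to a rim 112 mm across and 17 mm above this point, wall 4 mm. 160 g, empty at the start.
- tester: Battery tester: grey case with black top, 140 mm (x) by 200 mm (y), top 45 mm above the crate; does not slide. Origin under its centre, x away from its front, z up. The cradle is on its +y half, the dial on its -y half, a flat white meter beyond the dial.
- cradle (a point): Where the centre of the fat cell lies once seated, 64 mm above the crate. x runs along the cradle towards its red end, z is up. The cell lies in a V bed open at the top, whose walls reach no higher than 11 mm below this point, so fingers astride the upper part of the cell have room. The dial's axis is 97 mm to the -y side and 24 mm to the -x side of this point.
- red_contact (a point): Face of the fixed copper contact at the cradle's red end, 30.65 mm along x from the cradle point. It is an upright plate 16 mm wide whose lip leans outwards by 35 degrees, from 2 mm to 12 mm above the cradle point, giving 7 mm of lead-in.
- spring_face (a point): Face of the sprung steel contact at the other end, 28.5 mm to the -x side of the cradle point when free, of the same shape with its lip leaning out to -x. About 2 N with the cell in, 9 mm travel: a cell let down between the lips pushes it back and is then pressed against the red end.
- dial_grip (a point): Middle of the dial's upright grip bar, on the dial's axis, 61.5 mm above the crate. The white bar is 48 mm long (along this frame's x, the red pointer at its +x end), 12 mm thick (along y) and 20 mm high (10 mm above and below this point); below it is a round skirt 52 mm across whose top is 10 mm below this point. z is up. The frame turns with the dial.
- dial (a joint): Angle of the dial in rad: 0 at rest, growing clockwise seen from above. Clicks (detents) at 0.436, 0.873 and 1.309, the third marked by the red dot and followed by the end stop at 1.40. Turning needs 0.04 N m at the start, about 0.11 N m at the third click, with some 0.03 N m more to get over each click; let go anywhere, it springs back to 0.
- pump_bottle: White and blue pump-top plastic bottle, standing, 66 mm wide, 175 mm tall, light (60 g); origin at its underside. Leave it.
- travel_mug: Stainless steel travel mug with a black lever lid, standing, 80 mm wide, 165 mm tall; origin at its underside. Leave it.
- nail_brush: Wooden nail brush, 92 by 40 by 34 mm; origin at its underside, x along it. Leave it.
- pen: Blue plastic pen, lying, 10 mm thick, 140 mm long; origin under its middle, x along it. Leave it.
- torch: Aluminium torch standing on its lens, tail open, 64 mm wide at the foot, 180 mm tall; origin at its underside. Leave it.
- tail_cap: The torch's tail cap, a 43 mm disc 16 mm high; origin at its underside. Leave it.
- dish: The ring dish as a whole; origin at the centre of its underside.
- fat_cell: The fat cell as a whole; origin on its skin, 16.5 mm off its centre.
- thin_cell: The thin cell as a whole; origin on its skin, 7.25 mm off its centre.
There are look-alikes about, which are no part of the job. There is more than one size of the pen; the job needs the smallest.

How it is judged:
By the outcome, as a careful person would: the job done as asked, in the order asked, and still so for the second after the job is handed in, while the arm keeps its last pose, push and grip.
It also fails if it takes over 61 s, if anything falls off the work surface, if the arm or the gripper's body presses on something with over 40 N, if the wrist force passes 120 N, or if a joint passes its speed limit or range.

ROBOT

A 6-joint arm with a two-finger parallel gripper is mounted at the origin on the work surface. World frame = base frame: x ahead of the robot, y to its left, z up, the work surface at z = 0. Lengths are in mm, angles in rad, forces in N, time in s.
With the tool pointing down it reaches from about 275 to 1000 mm from the base axis. Payload 8.4 kg.
Tool frame: the origin (TCP) lies midway between the tips of the shut fingers; the grasp point (between the pads) lies r.grip_point_offset behind it (r.grip_point_offset is the distance from the TCP to the grasp point, in mm); z points along the fingers, y is the direction in which the jaws open and shut (so a half turn about z gives the same grasp; the last joint's range is limited). The gripper opens to 85 mm and grips with 20 to 120 N. Pads are 22 mm wide; open, the fingers measure 114 mm over their backs; the gripper's body (76 mm by 85 mm) begins 54 mm behind the grasp point. The pads swing forward as they close: fully open they stand 13 mm farther back than shut.
Start: joints at [-1.264, 0.353, 1.633, -0, 1.155, -0.002], TCP at [189.946, -595.44, 231.281] pointing down, gripper open.
Joint ranges: [-2.63, 2.63], [-0.92, 2.1], [0.06, 2.66], [-1.3, 4.44], [0, 2.69], [-3.02, 3.02]. Speed limits (rad/s): [2.22, 2.22, 2.79, 3.14, 3.14, 3.14].

INTERFACE

Orientations are given as [roll, pitch, yaw] about the fixed x, y, z axes, in that order (R = Rz(yaw) Ry(pitch) Rx(roll)).
In Python, from rig import r gives the robot as it stands.
- The arm moves only by the tool move_arm, never from a script. Its argument "targets" is one flat list of numbers, 5 for each row, row after row: the gripper's target within -1 to 1 (fully open at 1, half-way at 0, shut at -1), then the shift along the tool's x, y, z in cm, then the turn about the tool's z in degrees. In form: [gripper, tx, ty, tz, turn, gripper, tx, ty, tz, turn, ...]. A call has 1 to 10 rows; each row is the pose to reach, as a shift and turn from the pose commanded when the call began, along the tool's axes at that moment; what a row does not reach only later rows make up. A row lasts 1/10 s, in which the tool goes at most 50 mm and 8.59 degrees, less where a joint would pass 70% of its speed; a pose out of reach is approached as far as the arm can. A call with a gripper value outside its range is refused whole. The fingers move at their own pace and stop on an object; "squeeze" is the grip in N (left out, the last holds). Time passes only in rows, so rows that repeat a pose let the fingers close. It gives the time, the measured TCP pose, the force and the opening at its end, in the units of the state.
- r.sense(): the state, without advancing time (a new reading comes with each control period).
- r.grab_frame(name): name is "side" or "top"; returns a dict with "img" (480x640x3 uint8, blue, green, red), "K" (3x3 intrinsics, pixels), "k1" (the pictures are not rectified: a ray, as slopes to the right and down, at radius r is drawn at 1 + k1 r^2 times it, then the intrinsics apply), "world_to_cam" (4x4, takes a point from world to camera coordinates). Camera axes: x right, y down, z forward; pixel columns grow to the right and rows downward; lengths in mm; the calibration is good to about 2 mm. A picture is of the moment at which its call begins. There is no depth.
- r.sign_off(): hands the job in, once; it reports no verdict.
Trained networks look in a picture, given as the dict that the camera call returned (one of the last four; its "shot" number tells which), for a name from the list of things; names that differ only in an ending like _2 or _b are one class to them, and where a whole thing is asked for, a point or a joint stands for the part that bears it (a point fixed in the world has none). Each returns a list of dicts, best first, with "conf" (0 to 1); they miss things now and then, are a little off and sometimes report something else, mostly with a low value. They report only what shows in the picture. A call takes as long as a camera call. They do not tell look-alikes from the thing itself.
- r.outline_of(picture, thing): "region" (480x640 bool, what is visible of it).
- r.mark_of(picture, thing): "position" ([x, y, z] in mm, in world coordinates, good to about 4 mm: a listed point, or the origin of a listed thing).
The state is a dict: "clock": time; "qpos": joint angles; "qvel": joint speeds; "joint_efforts": joint torques, N m; "eef_pos": TCP position; "tcp_rot": TCP orientation; "contact_force": force on the tool from outside, world axes, zero at the start; "wrist_torque": the same for the moment, N m; "opening": opening from 0.0 (shut) to 1.0 (fully open).
Only numpy, scipy, OpenCV 4.12 (cv2) and the standard library are available. Lean on these libraries where they do the work, as an engineer would, in place of code of your own. Each camera call takes 0.05 s, during which the arm holds its last target.

## Working session

There is one attempt and no reset: what is moved stays moved. The work goes in short steps, Python scripts to look and compute and a tool call to move; the robot and the scene stay as the last step left them, time stands still between calls to the robot, and variables do not carry over. Pictures are saved under pics/ and viewed, and the job is handed in when it is done.

Besides the shell and the picture viewer there is one more tool, called after "Call:" as a command line: name --argument value ..., lists and objects as JSON in quotes. move_arm: Moves the arm, as the interface text tells. Its arguments: {"type":"object","properties":{"targets":{"type":"array","items":{"type":"number"}},"squeeze":{"type":"number"}},"required":["targets"]}

```bash
mkdir -p pics; ls
python3 - <<'E'
from rig import r
import cv2
s=r.sense()
for k,v in s.items(): print(k,v)
print(r.grip_point_offset)
for n in("side","top"):
    f=r.grab_frame(n); cv2.imwrite(f"pics/{n}0.png",f["img"]); print(n,f["K"],f["k1"],f["world_to_cam"])
E
```

```text
pics
clock 0.0
qpos [-1.26442581e+00  3.53649150e-01  1.63408129e+00 -3.44228591e-05
  1.15520686e+00 -2.45043741e-03]
qvel [ 2.61574414e-03 -1.04277258e-03  7.70513347e-05  2.38036174e-03
 -2.36914275e-03 -3.60457947e-05]
joint_efforts [ 2.09699261e-03 -6.05240107e+01 -3.42064154e+01  1.70153658e-04
  9.52205941e-03  1.09241640e-05]
eef_pos [ 189.78457574 -595.01943224  230.58366627]
tcp_rot [-3.14024794e+00  2.81789667e-05  3.08834894e-01]
contact_force [ 0.56125193 -0.73091027  0.28390565]
wrist_torque [ 0.01639955  0.01774093 -0.00368726]
opening 0.9984395758783662
18.700000000000003
side [[559.12328616   0.         323.22329686]
 [  0.         559.12328616 237.4654287 ]
 [  0.           0.           1.        ]] -0.14139163754434414 [[-8.24225828e-01 -5.66226332e-01  6.28700614e-03  4.96618294e+02]
 [-3.47316675e-01  4.96739256e-01 -7.95374905e-01  2.36761326e+02]
 [ 4.47239212e-01 -6.57752121e-01 -6.06085171e-01  1.16020386e+03]
 [ 0.00000000e+00  0.00000000e+00  0.00000000e+00  1.00000000e+00]]
top [[461.6132839    0.         319.0810065 ]
 [  0.         461.6132839  240.01211558]
 [  0.           0.           1.        ]] -0.11143195998400705 [[ 2.34233925e-02 -9.99168072e-01 -3.33842526e-02  7.77790004e+01]
 [-9.83878640e-01 -1.71170723e-02 -1.78016370e-01  5.45698567e+02]
 [ 1.77296832e-01  3.70158003e-02 -9.83461064e-01  9.96054907e+02]
 [ 0.00000000e+00  0.00000000e+00  0.00000000e+00  1.00000000e+00]]
```

View pics/side0.png

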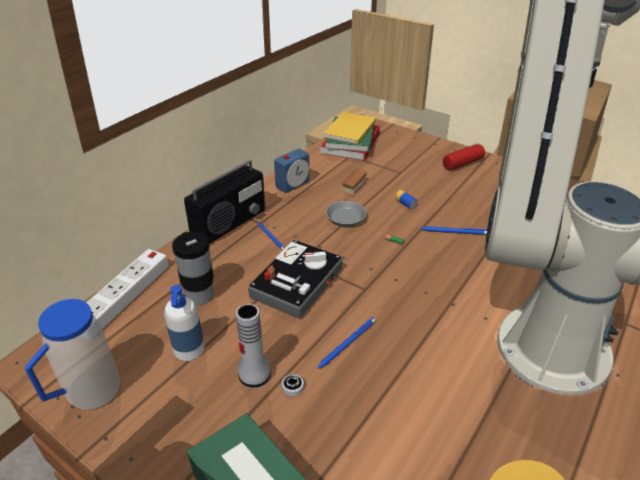

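View pics/top0.png

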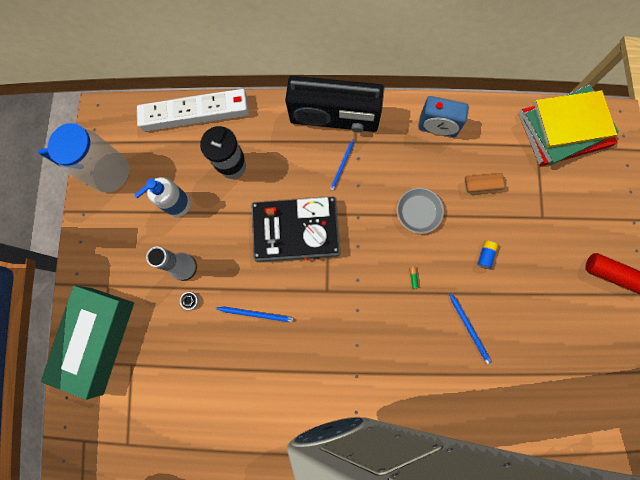

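```bash
cat > h.py <<'E'
from rig import r
import numpy as np, cv2
def dist(f): return np.array([f["k1"],0,0,0,0.])
def proj(f,P):
    W=np.asarray(f["world_to_cam"]);P=np.atleast_2d(np.asarray(P,float))
    rv=cv2.Rodrigues(W[:3,:3])[0]
    return cv2.projectPoints(P,rv,W[:3,3],np.asarray(f["K"]),dist(f))[0].reshape(-1,2)
def ray(f,px):
    W=np.asarray(f["world_to_cam"]);R=W[:3,:3];t=W[:3,3]
    u=cv2.undistortPoints(np.array(px,float).reshape(-1,1,2),np.asarray(f["K"]),dist(f)).reshape(-1,2)
    d=np.c_[u,np.ones(len(u))]@R
    return -R.T@t,d
def at_z(f,px,z):
    c,d=ray(f,px); return c+d*((z-c[2])/d[:,2])[:,None]
def tri(f1,p1,f2,p2):
    c1,d1=ray(f1,p1);c2,d2=ray(f2,p2);d1=d1[0]/np.linalg.norm(d1[0]);d2=d2[0]/np.linalg.norm(d2[0])
    A=np.zeros((3,3));b=np.zeros(3)
    for c,d in((c1,d1),(c2,d2)):
        M=np.eye(3)-np.outer(d,d);A+=M;b+=M@c
    return np.linalg.solve(A,b)
E
python3 - <<'E'
from h import *
np.set_printoptions(precision=1,suppress=True)
T=r.grab_frame("top");S=r.grab_frame("side")
for n in ["fat_cell_center","fat_cell_nub","thin_cell_center","dish_floor","tester","cradle","red_contact","spring_face","dial_grip","pen","pump_bottle","travel_mug","nail_brush","torch","tail_cap"]:
    for nm,f in(("T",T),("S",S)):
        print(n,nm,[(round(m["conf"],2),np.array(m["position"]).round(1)) for m in r.mark_of(f,n)[:4]])
E
```

```text
fat_cell_center T [(0.87, array([ 520.6, -299.1,   17. ]))]
fat_cell_center S [(0.6, array([ 522.7, -305.8,   14.2]))]
fat_cell_nub T [(0.64, array([ 555.5, -316. ,   15. ]))]
fat_cell_nub S [(0.75, array([ 551.1, -317.5,   17.2]))]
thin_cell_center T [(0.59, array([ 468.6, -130.4,    5.6]))]
thin_cell_center S [(0.75, array([ 551.2, -314.7,   13.5])), (0.51, array([ 465. , -130.4,    7.2]))]
dish_floor T [(0.78, array([ 624.1, -144.6,    4.8])), (0.19, array([ 467.9, -125.3,   -1.1]))]
dish_floor S [(0.92, array([ 624.4, -145.8,    2.6])), (0.27, array([ 522.2, -307.8,   15.5]))]
tester T [(0.83, array([572.9, 148.3,  -1.2]))]
tester S []
cradle T [(0.69, array([572.3, 197.2,  65.3]))]
cradle S [(0.65, array([569.2, 198.8,  62. ]))]
red_contact T [(0.62, array([605.4, 202.4,  63.6]))]
red_contact S [(0.64, array([607.5, 201. ,  64.8])), (0.41, array([568.6, 200.5,  63.6]))]
spring_face T [(0.61, array([479.7, 414.5,   3.6])), (0.52, array([542.8, 195.7,  64.7]))]
spring_face S [(0.56, array([540. , 198.7,  62.1]))]
dial_grip T [(0.92, array([558.1, 100.9,  61.9])), (0.66, array([573
[... 286 characters left out ...]
, array([731.7,  40. ,   1.8]))]
pump_bottle T [(0.66, array([640.3, 440.2,  -1.3])), (0.44, array([734.2, 309.9,  -0. ]))]
pump_bottle S [(0.87, array([637.4, 442.1,   1.9])), (0.65, array([ 622.8, -143.4,    1.3]))]
travel_mug T [(0.85, array([731.9, 312.6,   0.8])), (0.59, array([574.2, 145.6,   1.4]))]
travel_mug S [(0.6, array([735.3, 309.3,  -0.4]))]
nail_brush T [(0.92, array([ 696.6, -299. ,   -0.9]))]
nail_brush S [(0.66, array([ 693. , -300.3,   -2.1]))]
torch T [(0.57, array([480.4, 415.6,   3.2])), (0.28, array([603.1, 204.6,  62.7]))]
torch S [(0.79, array([482.5, 417.2,   1.8]))]
tail_cap T [(0.78, array([401.5, 395.7,  -0.2]))]
tail_cap S [(0.72, array([401.4, 394.7,  -0.1]))]
```

The side picture shows the tester near (297,275), the dish at (347,214), the fat cell at (407,199) and the thin cell at (395,239). In the top picture they sit at (296,228), (420,211), (488,255) and (414,278). The only look-alikes are extra pens, which the job doesn't use. I'll zoom in to refine the positions.

Run:
```python
import cv2,numpy as np
a=cv2.imread("pics/top0.png");b=cv2.imread("pics/side0.png")
z=lambda i,x,y,w,h:cv2.resize(i[y:y+h,x:x+w],(400,300),interpolation=cv2.INTER_CUBIC)
cv2.imwrite("pics/z0.png",np.vstack([np.hstack([z(a,245,190,104,78),z(a,395,230,120,90)]),np.hstack([z(b,245,235,104,78),z(b,370,180,80,60)])]))
```

```text
(no output)
```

View pics/z0.png

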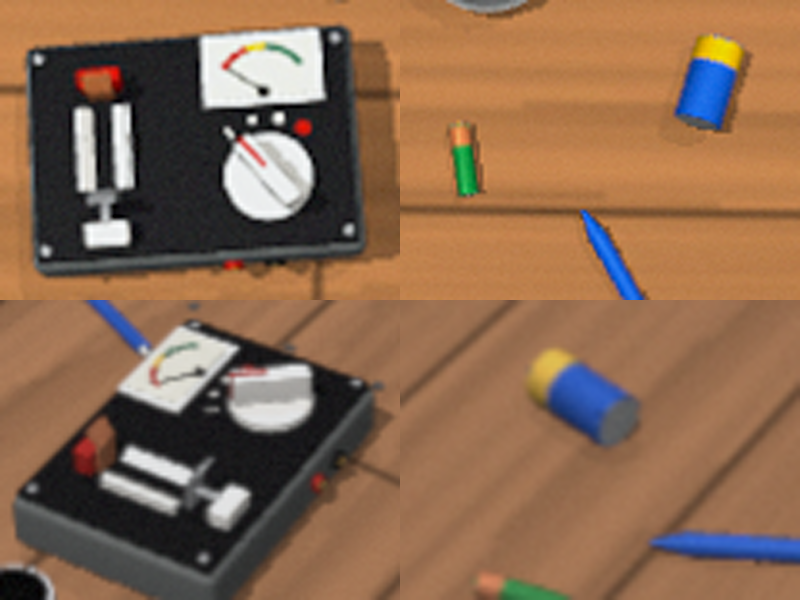

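Run:
```python
from h import *
np.set_printoptions(precision=2,suppress=True)
T=r.grab_frame("top");S=r.grab_frame("side")
# cells: silhouette PCA on each camera, fit axis
from scipy.optimize import minimize
for n,rad,L in(("fat_cell_center",16.5,61.3),("thin_cell_center",7.25,50)):
    for f in(T,S):
        for o in r.outline_of(f,n)[:2]:
            ys,xs=np.nonzero(o["region"]); 
            if len(xs)<10: continue
            c=np.array([xs.mean(),ys.mean()]); ev,V=np.linalg.eigh(np.cov(np.c_[xs,ys].T)); v=V[:,1]
            e=at_z(f,[c-10*v,c+10*v,c],rad); d=e[1]-e[0]
            print(n,f["shot"],round(o["conf"],2),len(xs),c,e[2],"axis deg",np.degrees(np.arctan2(d[1],d[0])))
print(at_z(T,[[266,205]],60))
```

```text
fat_cell_center 5 0.98 411 [487.25 254.38] [ 522.83 -303.44   16.5 ] axis deg 161.25598370199666
fat_cell_center 6 0.7 274 [405.85 199.01] [ 525.58 -302.95   16.5 ] axis deg -17.465483532361855
fat_cell_center 6 0.47 4415 [295.46 278.44] [579.57 148.74  16.5 ] axis deg 76.86428543559286
thin_cell_center 5 0.59 105 [413.77 278.16] [ 465.53 -131.67    7.25] axis deg -172.57862449863978
thin_cell_center 5 0.38 661 [483.87 182.4 ] [ 700.76 -306.23    7.25] axis deg 96.37533522453336
thin_cell_center 6 0.4 120 [394.5  238.82] [ 467.6  -130.96    7.25] axis deg 10.805780231192298
thin_cell_center 6 0.28 4288 [295.49 278.07] [586.75 139.39   7.25] axis deg 76.09188959213996
[[621.61 212.1   60.  ]]
```

Run:
```python
from h import *
np.set_printoptions(precision=1,suppress=True)
T=r.grab_frame("top");S=r.grab_frame("side")
s=104/400
px=np.array([[38,60],[336,37],[349,229],[45,251]])*s+[245,190]
P=at_z(T,px,45);print(P)
ps=np.array([[31,181],[195,24],[355,83],[203,257]])*s+[245,235]
Q=at_z(S,ps,45);print(Q)
for A in(P,Q):
    u=(A[0]-A[1]+A[3]-A[2])[:2];v=(A[0]-A[3]+A[1]-A[2])[:2]
    yaw1=np.degrees(np.arctan2(-u[0],u[1]));yaw2=np.degrees(np.arctan2(v[1],v[0]))
    print("c",A.mean(0),"yaw",yaw1,yaw2,np.hypot(*u)/2,np.hypot(*v)/2)
# dial bar: ends on top
d=at_z(T,np.array([[232,132],[302,196]])*s+[245,190],68);print(d,np.degrees(np.arctan2(*(d[0]-d[1])[[1,0]])))
d=at_z(S,np.array([[230,372],[312,370]])*s+[245,235-300*s],71.5);print(d,np.degrees(np.arctan2(*(d[0]-d[1])[[1,0]])))
```

```text
[[623.7 240.5  45. ]
 [640.5  60.6  45. ]
 [523.7  50.8  45. ]
 [507.1 230.6  45. ]]
[[630.8 239.   45. ]
 [641.9  63.   45. ]
 [525.   54.2  45. ]
 [510.  232.5  45. ]]
c [573.7 145.6  45. ] yaw 5.285658957819161 4.8230585869127705 180.60852653650343 117.10848441126537
c [576.9 147.2  45. ] yaw 4.223578187349564 3.695073135883524 177.67442137088986 119.13500502394686
[[576.  120.   68. ]
 [538.8  78.3  68. ]] 48.2341012030307
[[575.3 116.   71.5]
 [535.8  86.1  71.5]] 37.16608399066762
```

```bash
cat > go.py <<'E'
import sys
from h import *
from scipy.spatial.transform import Rotation as Ro
def go(x,y,z,yaw):
    s=r.sense();p=np.array(s["eef_pos"]);M=Ro.from_euler("xyz",s["tcp_rot"]).as_matrix()
    d=M.T@(np.array([x,y,z])-p)/10
    y0=np.degrees(np.arctan2(M[1,0],M[0,0]))
    print("clock",round(s["clock"],2),"pos",p.round(1),"yaw",round(y0,2),"F",np.round(s["contact_force"],1),"open",round(s["opening"],3))
    print("shift cm",d.round(2),"turn",round((y0-yaw+180)%360-180,2))
if __name__=="__main__": go(*map(float,sys.argv[1:5]))
E
python3 go.py 466.5 -131 130 8.5
python3 - <<'E'
from h import *
T=r.grab_frame("top")
s=104/400
np.set_printoptions(precision=1,suppress=True)
# bed wall tops at z~53
print(at_z(T,np.array([[84,106],[121,106],[87,190],[124,190]])*s+[245,190],53), at_z(T,np.array([[103,148]])*s+[245,190],53))
E
```

```text
clock 2.1 pos [ 189.9 -595.5  231.3] yaw 17.69 F [-0.4 -0.2 -0.4] open 1.006
shift cm [ 40.46 -35.84  10.13] turn 9.19
[[593.7 209.9  53. ]
 [594.1 187.7  53. ]
 [542.9 205.9  53. ]
 [543.3 183.9  53. ]] [[568.4 197.4  53. ]]
```

Call:
move_arm --targets '[0.2,40.46,-35.84,10.13,9.2,0.2,40.46,-35.84,10.13,9.2,0.2,40.46,-35.84,10.13,9.2,0.2,40.46,-35.84,10.13,9.2,0.2,40.46,-35.84,10.13,9.2,0.2,40.46,-35.84,10.13,9.2,0.2,40.46,-35.84,10.13,9.2,0.2,40.46,-35.84,10.13,9.2,0.2,40.46,-35.84,10.13,9.2,0.2,40.46,-35.84,10.13,9.2]' --squeeze 30

```text
clock: 3.15
eef_pos: [442.3, -171.5, 139.2]
tcp_rot: [3.141, -0.001, 0.148]
contact_force: [0.1, -1.1, 0.1]
opening: 0.597
```

```bash
python3 go.py 466.5 -131 60 8.5
```

```text
clock 3.15 pos [ 442.3 -171.5  139.2] yaw 8.48 F [ 0.1 -1.1  0.1] open 0.597
shift cm [ 2.98 -3.65  7.92] turn -0.02
```

Call:
move_arm --targets '[0.2,3.0,-3.65,7.9,0,0.2,3.0,-3.65,7.9,0,0.2,3.0,-3.65,7.9,0,0.2,3.0,-3.65,7.9,0]'

```text
clock: 3.55
eef_pos: [465.3, -132.4, 59.9]
tcp_rot: [-3.141, 0.002, 0.15]
contact_force: [0.1, 0.5, 0.6]
opening: 0.598
```

```bash
python3 go.py 466.5 -131 3 8.5
python3 - <<'E'
from h import *
for n in("side","top"):
    f=r.grab_frame(n);x,y=map(int,proj(f,[466,-131,20])[0])
    cv2.imwrite(f"pics/{n}1.png",cv2.resize(f["img"][y-60:y+60,x-80:x+80],(640,480),interpolation=cv2.INTER_CUBIC))
E
```

```text
clock 3.55 pos [ 465.3 -132.4   59.9] yaw 8.58 F [0.1 0.5 0.6] open 0.598
shift cm [ 0.15 -0.12  5.69] turn 0.08
```

View pics/side1.png

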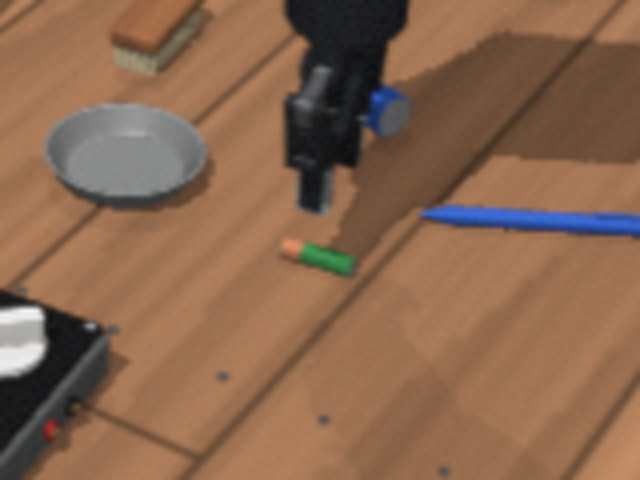

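View pics/top1.png

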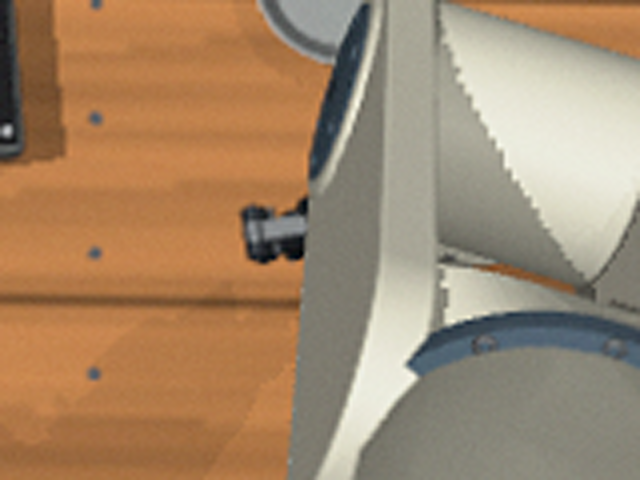

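The side view shows the finger tip at crop (315,205) directly above the thin cell at (320,258). In the top view the arm covers the cell. Descending now.

Call:
move_arm --targets '[0.2,0.15,-0.12,4.0,0,0.2,0.15,-0.12,5.7,0,0.2,0.15,-0.12,5.7,0,-1,0.15,-0.12,5.7,0,-1,0.15,-0.12,5.7,0,-1,0.15,-0.12,5.7,0,-1,0.15,-0.12,5.7,0,-1,0.15,-0.12,5.7,0]' --squeeze 30

```text
clock: 4.45
eef_pos: [468.0, -131.9, 4.7]
tcp_rot: [3.14, -0.002, 0.148]
contact_force: [-1.9, -1.5, 8.9]
opening: 0.15
```

Call:
move_arm --targets '[-1,0,0,-3,0,-1,0,0,-7,0,-1,0,0,-7,0,-1,0,0,-7,0]'

```text
clock: 4.85
eef_pos: [468.0, -131.6, 74.7]
tcp_rot: [3.14, -0.003, 0.148]
contact_force: [-0.4, 0.2, 0.3]
opening: 0.152
```

```bash
python3 go.py 624.2 -145.2 75 8.5
python3 - <<'E'
from h import *
for n in("side",):
    f=r.grab_frame(n);x,y=map(int,proj(f,[466,-131,60])[0])
    cv2.imwrite(f"pics/{n}2.png",cv2.resize(f["img"][y-60:y+60,x-80:x+80],(640,480),interpolation=cv2.INTER_CUBIC))
E
```

```text
clock 4.85 pos [ 468.  -131.6   74.7] yaw 8.49 F [-0.4  0.2  0.3] open 0.152
shift cm [15.25  3.66  0.02] turn -0.01
```

View pics/side2.png

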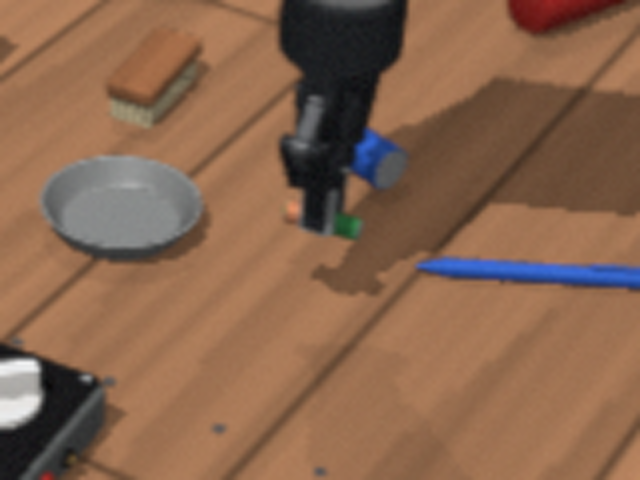

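The thin cell is held, with its band and green end showing at crop (293,213) and (347,226). Moving it over the dish and lowering.

Call:
move_arm --targets '[-1,15.2,3.65,0,0,-1,15.2,3.65,0,0,-1,15.2,3.65,0,0,-1,15.2,3.65,0,0,-1,15.2,3.65,3,0,-1,15.2,3.65,6.2,0,-1,15.2,3.65,6.2,0,-1,15.2,3.65,6.2,0]'

```text
clock: 5.7
eef_pos: [621.0, -144.5, 9.6]
tcp_rot: [-3.14, 0.003, 0.148]
contact_force: [-0.5, -0.2, 0.8]
opening: 0.15
```

Call:
move_arm --targets '[-0.4,0,0,0,0,-0.4,0,0,0,0,-0.4,0,0,0,0,-0.4,0,0,-4,0,-0.4,0,0,-9,0,-0.2,0,0,-9,0]'

```text
clock: 6.3
eef_pos: [627.0, -145.9, 108.3]
tcp_rot: [3.138, -0.01, 0.148]
contact_force: [0.6, -0.5, 0.5]
opening: 0.398
```

```bash
python3 go.py 524 -303 100 -17.5
python3 - <<'E'
from h import *
for n in("side",):
    f=r.grab_frame(n);x,y=map(int,proj(f,[580,-200,30])[0])
    cv2.imwrite(f"pics/{n}3.png",cv2.resize(f["img"][y-60:y+60,x-80:x+80],(640,480),interpolation=cv2.INTER_CUBIC))
E
```

```text
clock 6.3 pos [ 627.  -145.9  108.3] yaw 8.49 F [ 0.6 -0.5  0.5] open 0.398
shift cm [-12.51  14.01   0.76] turn 25.99
```

View pics/side3.png

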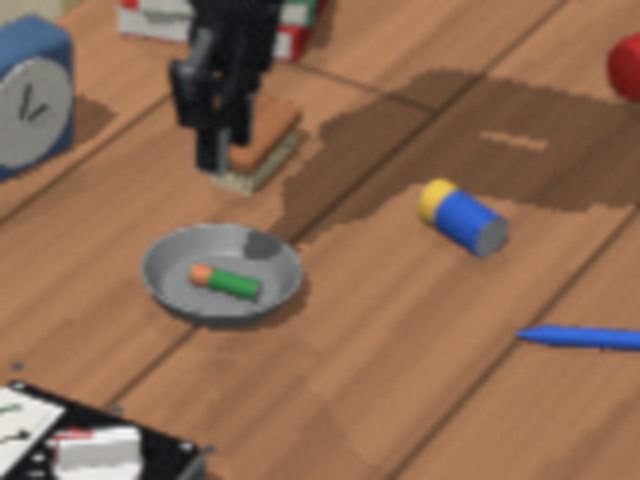

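The thin cell lies flat in the dish at crop (225,280). Next is the fat cell.

Call:
move_arm --targets '[0.7,-12.5,14.0,0.8,26,0.7,-12.5,14.0,0.8,26,0.7,-12.5,14.0,0.8,26,0.7,-12.5,14.0,0.8,26,0.7,-12.5,14.0,0.8,26,0.7,-12.5,14.0,0.8,26,0.7,-12.5,14.0,0.8,26]'

```text
clock: 7.05
eef_pos: [520.0, -301.1, 92.8]
tcp_rot: [-3.141, 0.0, -0.305]
contact_force: [-0.3, 0.4, 0.7]
opening: 0.845
```

```bash
python3 go.py 523.5 -303 6 -17.5
python3 - <<'E'
from h import *
I=[]
for n in("side","top"):
    f=r.grab_frame(n);x,y=map(int,proj(f,[524,-303,30])[0])
    I.append(cv2.resize(f["img"][y-45:y+45,x-60:x+60],(400,300),interpolation=cv2.INTER_CUBIC))
cv2.imwrite("pics/4.png",np.hstack(I))
E
```

```text
clock 7.05 pos [ 520.  -301.1   92.8] yaw -17.48 F [-0.3  0.4  0.7] open 0.845
shift cm [0.4  0.08 8.68] turn 0.02
```

View pics/4.png

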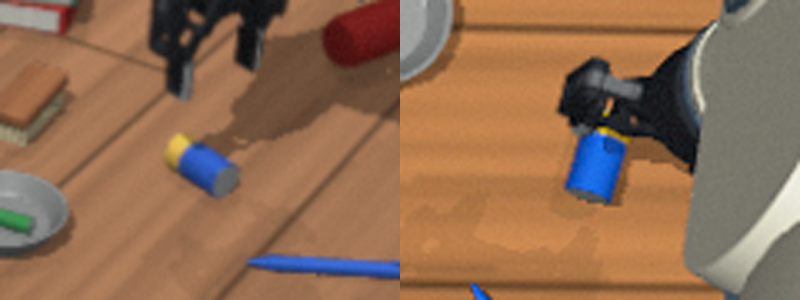

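The open jaws are above the fat cell, which is at crop (205,165) in the side view and (600,165) in the top view. Descending.

Call:
move_arm --targets '[0.7,0.4,0.1,4,0,0.7,0.4,0.1,7,0,0.7,0.4,0.1,8.7,0,0.7,0.4,0.1,8.7,0,-1,0.4,0.1,8.7,0,-1,0.4,0.1,8.7,0,-1,0.4,0.1,8.7,0,-1,0.4,0.1,8.7,0,-1,0.4,0.1,8.7,0]' --squeeze 40

```text
clock: 8.05
eef_pos: [524.3, -304.3, 7.7]
tcp_rot: [3.141, -0.002, -0.306]
contact_force: [0.4, 2.6, 6.9]
opening: 0.371
```

```bash
python3 go.py 523.5 -303 6 -17.5
python3 - <<'E'
from h import *
I=[]
for n in("side","top"):
    f=r.grab_frame(n);x,y=map(int,proj(f,[524,-303,30])[0])
    I.append(cv2.resize(f["img"][y-30:y+30,x-40:x+40],(400,300),interpolation=cv2.INTER_CUBIC))
cv2.imwrite("pics/5.png",np.hstack(I))
E
```

```text
clock 8.05 pos [ 524.3 -304.3    7.7] yaw -17.51 F [0.4 2.6 6.9] open 0.371
shift cm [-0.11 -0.1   0.17] turn -0.01
```

View pics/5.png

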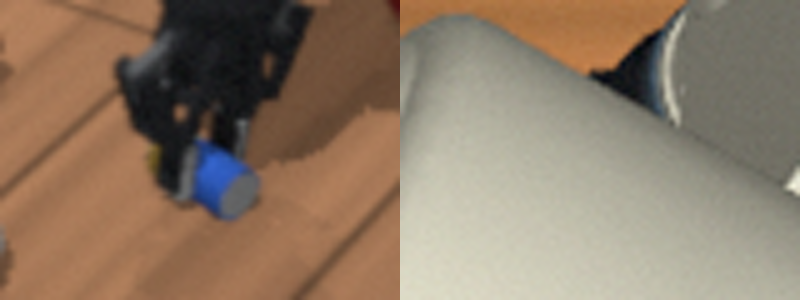

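The fat cell is gripped near its middle in the side view, with the flat end at crop (240,195). Opening 0.37 matches 33 mm.

Call:
move_arm --targets '[-1,0,0,-4,0,-1,0,0,-9,0,-1,0,0,-14,0,-1,0,0,-14,0]'

```text
clock: 8.55
eef_pos: [527.1, -306.3, 153.9]
tcp_rot: [3.139, -0.012, -0.306]
contact_force: [1.2, -1.4, -0.7]
opening: 0.368
```

```bash
python3 go.py 570.5 198 140 4.7
```

```text
clock 8.55 pos [ 527.1 -306.3  153.9] yaw -17.51 F [ 1.2 -1.4 -0.7] open 0.368
shift cm [-11.05 -49.4    1.13] turn -22.21
```

Call:
move_arm --targets '[-1,-11,-49.3,1,-22.2,-1,-11,-49.3,1,-22.2,-1,-11,-49.3,1,-22.2,-1,-11,-49.3,1,-22.2,-1,-11,-49.3,1,-22.2,-1,-11,-49.3,1,-22.2,-1,-11,-49.3,1,-22.2,-1,-11,-49.3,1,-22.2,-1,-11,-49.3,1,-22.2,-1,-11,-49.3,1,-22.2]'

```text
clock: 9.55
eef_pos: [565.9, 196.1, 136.2]
tcp_rot: [3.142, -0.0, 0.082]
contact_force: [1.4, -0.7, -1.0]
opening: 0.369
```

```bash
python3 go.py 570.5 198 100 4.7
```

```text
clock 9.55 pos [565.9 196.1 136.2] yaw 4.7 F [ 1.4 -0.7 -1. ] open 0.369
shift cm [ 0.48 -0.15  3.62] turn -0.0
```

Call:
move_arm --targets '[-1,0.4,-0.15,3.0,0,-1,0.4,-0.15,3.0,0,-1,0.4,-0.15,3.0,0]'

```text
clock: 9.85
eef_pos: [569.1, 195.3, 105.7]
tcp_rot: [3.141, 0.002, 0.082]
contact_force: [0.4, 0.0, -0.4]
opening: 0.371
```

```bash
python3 go.py 570.5 198 100 4.7;  python3 - <<'E'
from h import *
np.set_printoptions(precision=1,suppress=True)
for n in("side","top"):
    f=r.grab_frame(n);x,y=map(int,proj(f,[570,198,80])[0])
    cv2.imwrite(f"pics/{n}6.png",cv2.resize(f["img"][y-45:y+45,x-60:x+60],(800,600),interpolation=cv2.INTER_CUBIC)); print(n,x,y)
    for k in("fat_cell_center","fat_cell_nub","cradle","red_contact","spring_face"):
        print(k,[(round(m["conf"],2),np.round(m["position"],1)) for m in r.mark_of(f,k)[:2]])
E
```

```text
clock 9.85 pos [569.1 195.3 105.7] yaw 4.7 F [ 0.4  0.  -0.4] open 0.371
shift cm [ 0.17 -0.26  0.57] turn 0.0
side 284 270
fat_cell_center [(0.56, array([566.6, 192.5, 113.3]))]
fat_cell_nub [(0.71, array([ 623.4, -146.8,    1.2])), (0.66, array([594.8, 193.6, 114.4]))]
cradle [(0.64, array([482.8, 412.8,   5.3])), (0.6, array([566.5, 197. ,  63.2]))]
red_contact [(0.84, array([607.1, 199.6,  63.9]))]
spring_face [(0.43, array([539.7, 196.9,  65. ]))]
top 269 225
fat_cell_center [(0.23, array([ 697.6, -298.4,   -0.8]))]
fat_cell_nub []
cradle []
red_contact []
spring_face [(0.44, array([482.5, 413.4,  -0.8]))]
```

View pics/side6.png

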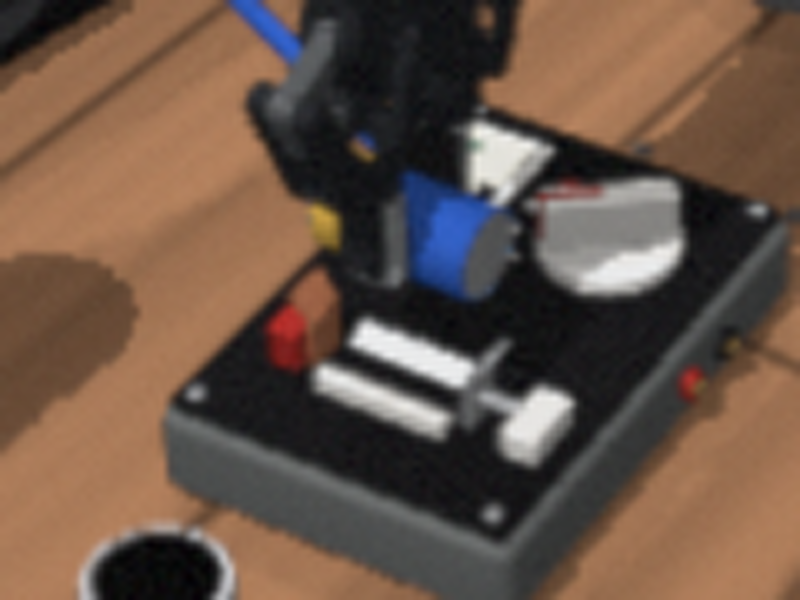

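View pics/top6.png

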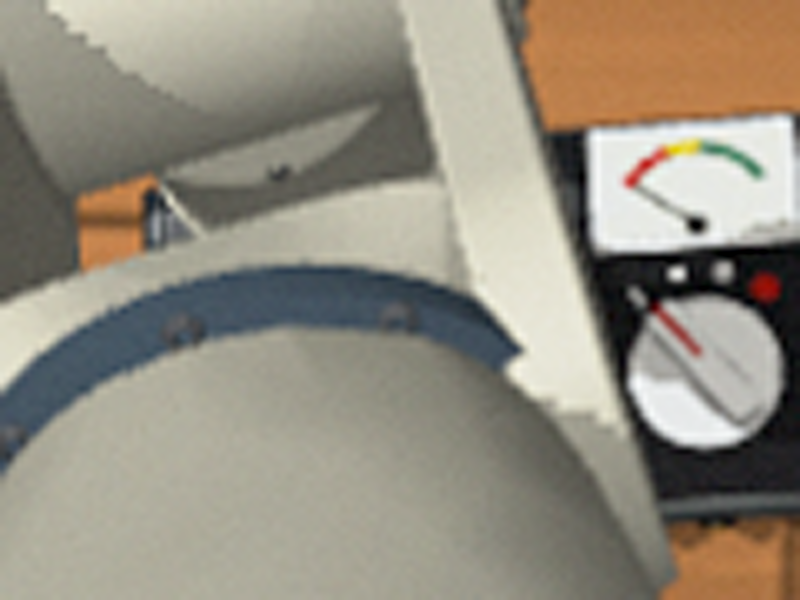

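Run:
```python
from h import *
np.set_printoptions(precision=1,suppress=True)
f=r.grab_frame("side")
k=lambda p:np.array(p)*0.15+[224,225]
def show(n,p,z): print(n,at_z(f,k(p),z))
show("flat end ctr @114",[[491,254]],114)
show("yellow/.. nub",[[325,227]],114)
# bed wall top ends (z=53): far wall near-left end, right end ; near wall
show("far wall top edge ends",[[365,322],[472,372]],53)
show("near wall ends",[[320,368],[452,422]],53)
show("red plate top corners (z76)",[[320,270],[340,292]],76)
show("red plate bottom (z45?)",[[340,350],[313,365]],52)
show("spring plate top",[[508,342]],76)
show("spring plate bottom",[[470,425]],52)
show("corner screws",[[195,393],[493,512],[757,209]],45)
for nm,P in (("cradle",[571,198,64]),):
    c,s_=np.cos(np.radians(4.7)),np.sin(np.radians(4.7))
    q=lambda a,b,z:[571+a*c-b*s_,198+a*s_+b*c,z]
    pts=[q(30.65,b,z) for z in(52,66) for b in(-8,8)]+[q(37.65,b,76) for b in(-8,8)]+[q(-28.5,b,z) for z in(52,66) for b in(-8,8)]+[q(-35.5,b,76) for b in(-8,8)]
    print(((proj(f,pts)-[224,225])/0.15).round(0))
    I=cv2.resize(f["img"][225:315,224:344],(800,600),interpolation=cv2.INTER_CUBIC)
    pp=((proj(f,pts)-[224,225])/0.15).astype(int)
    for i in(0,6):
        for a,b in((0,1),(2,3),(4,5),(0,2),(1,3),(2,4),(3,5)): cv2.line(I,tuple(map(int,pp[i+a])),tuple(map(int,pp[i+b])),(0,255,0),1)
    for L in ([q(-30.65,0,64),q(30.65,0,64)],):
        a,b=((proj(f,L)-[224,225])/0.15).astype(int); cv2.line(I,tuple(map(int,a)),tuple(map(int,b)),(255,0,255),1)
    tcp=r.sense()["eef_pos"]
    # circle of flat end & axis assuming centre at tcp
    th=np.linspace(0,6.28,40)
    o=np.array([tcp[0],tcp[1],tcp[2]+8.8]);u=np.array([c,s_,0]);v=np.array([-s_,c,0])
    C=[o-30.65*u+16.5*(np.cos(t)*v+np.sin(t)*np.array([0,0,1])) for t in th]
    cv2.polylines(I,[((proj(f,C)-[224,225])/0.15).astype(np.int32)],True,(0,255,255),1)
    cv2.imwrite("pics/ov.png",I)
```

```text
flat end ctr @114 [[537.6 193.1 114. ]]
yellow/.. nub [[590.2 213.1 114. ]]
far wall top edge ends [[595.9 189.   53. ]
 [550.6 188.5  53. ]]
near wall ends [[593.7 216.3  53. ]
 [541.2 212.2  53. ]]
red plate top corners (z76) [[607.7 197.   76. ]
 [595.  202.   76. ]]
red plate bottom (z45?) [[594.6 204.4  52. ]
 [597.3 215.6  52. ]]
spring plate top [[533.9 190.2  76. ]]
spring plate bottom [[536.1 209.1  52. ]]
corner screws [[626.3 243.7  45. ]
 [509.7 232.3  45. ]
 [524.9  53.1  45. ]]
[[344. 323.]
 [318. 350.]
 [342. 292.]
 [316. 318.]
 [324. 262.]
 [297. 289.]
 [491. 381.]
 [466. 409.]
 [490. 350.]
 [465. 378.]
 [508. 334.]
 [482. 362.]]
```

View pics/ov.png

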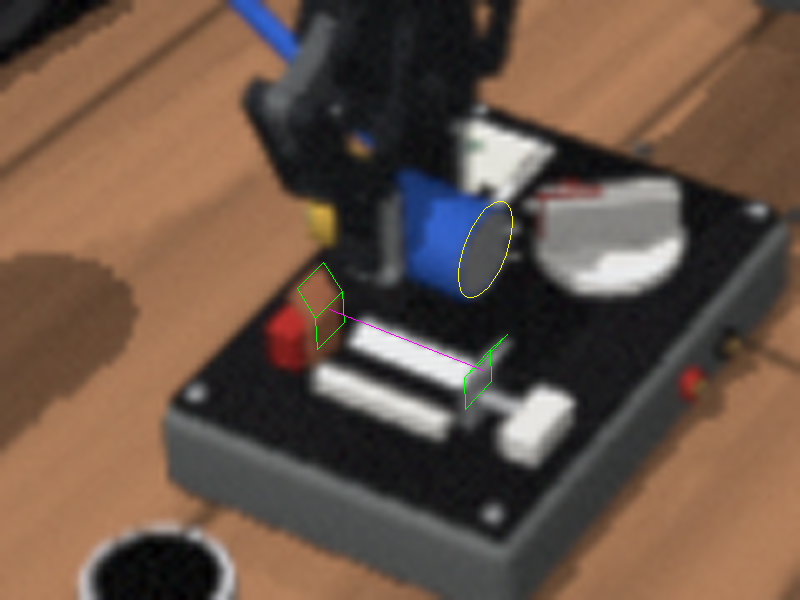

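Run:
```python
from h import *
f=r.grab_frame("top");s=r.grab_frame("side")
def model(x,y,yaw):
    c,sn=np.cos(np.radians(yaw)),np.sin(np.radians(yaw))
    q=lambda a,b,z:[x+a*c-b*sn,y+a*sn+b*c,z]
    return q
def draw(fr,img,x0,y0,w,h,q,sc):
    I=cv2.resize(img[y0:y0+h,x0:x0+w],(w*sc,h*sc),interpolation=cv2.INTER_CUBIC)
    P=lambda L:np.round(((proj(fr,L)-[x0,y0]+.5)*sc)).astype(np.int32)
    for L in ([q(30.65,-8,55),q(30.65,-8,66),q(37.65,-8,76),q(37.65,8,76),q(30.65,8,66),q(30.65,8,55)],
              [q(-28.5,-8,55),q(-28.5,-8,66),q(-35.5,-8,76),q(-35.5,8,76),q(-28.5,8,66),q(-28.5,8,55)],
              [q(-30,0,50),q(30,0,50)]):
        cv2.polylines(I,[P(L)],False,(0,255,0),1)
    # dial: skirt circle & bar top at 0
    o=(-24,-97)
    C=[q(o[0]+26*np.cos(t),o[1]+26*np.sin(t),51.5) for t in np.linspace(0,6.28,40)]
    cv2.polylines(I,[P(C)],True,(255,0,255),1)
    for a in(38,):
        ca,sa=np.cos(np.radians(a)),np.sin(np.radians(a))
        B=[q(o[0]+u*ca-v*sa,o[1]+u*sa+v*ca,71.5) for u,v in((24,6),(24,-6),(-24,-6),(-24,6))]
        cv2.polylines(I,[P(B)],True,(255,255,0),1)
    return I
T0=cv2.imread("pics/top0.png");S0=cv2.imread("pics/side0.png")
for i,(x,y) in enumerate(((571,198),(569,200))):
    q=model(x,y,4.7)
    cv2.imwrite(f"pics/fit{i}.png",np.hstack([draw(f,T0,248,192,94,75,q,4),draw(s,S0,248,240,94,75,q,4)]))
```

```text
(no output)
```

View pics/fit0.png

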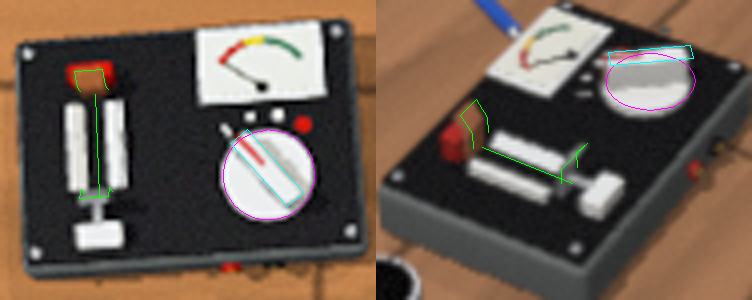

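View pics/fit1.png

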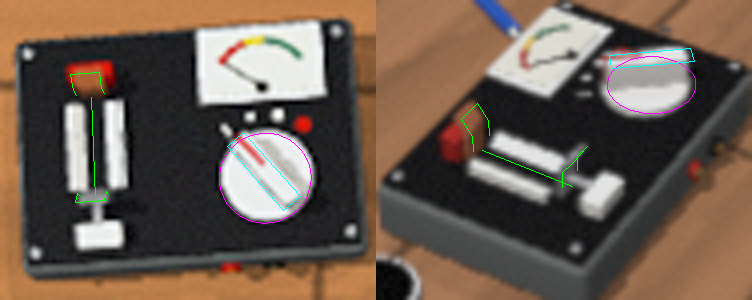

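Drawn over both cameras, the cradle model puts the cradle point near (570, 199.5), yaw about 4.7°. The held cell's flat end at (487,250) agrees with the TCP to about 1 mm. Lowering in stages.

```bash
python3 go.py 570.5 199.6 80 4.8
```

```text
clock 10.6 pos [570.1 195.9 106.3] yaw 4.7 F [-1.  -0.  -0.3] open 0.367
shift cm [ 0.07 -0.37  2.63] turn -0.1
```

Call:
move_arm --targets '[-1,0.05,-0.35,1.5,0,-1,0.05,-0.35,2.6,0,-1,0.05,-0.35,3.4,0,-1,0.05,-0.35,4.0,0,-1,0.05,-0.35,4.0,0,-1,0.05,-0.35,4.0,0]'

```text
clock: 11.2
eef_pos: [570.4, 199.3, 66.0]
tcp_rot: [3.141, 0.0, 0.082]
contact_force: [2.7, 0.4, -2.2]
opening: 0.372
```

```bash
python3 go.py 570.5 199.6 56 4.8;python3 - <<'E'
from h import *
f=r.grab_frame("side")
cv2.imwrite("pics/7.png",cv2.resize(f["img"][225:315,224:344],(800,600),interpolation=cv2.INTER_CUBIC))
E
```

```text
clock 11.2 pos [570.4 199.3  66. ] yaw 4.7 F [ 2.7  0.4 -2.2] open 0.372
shift cm [ 0.01 -0.03  1.  ] turn -0.1
```

View pics/7.png

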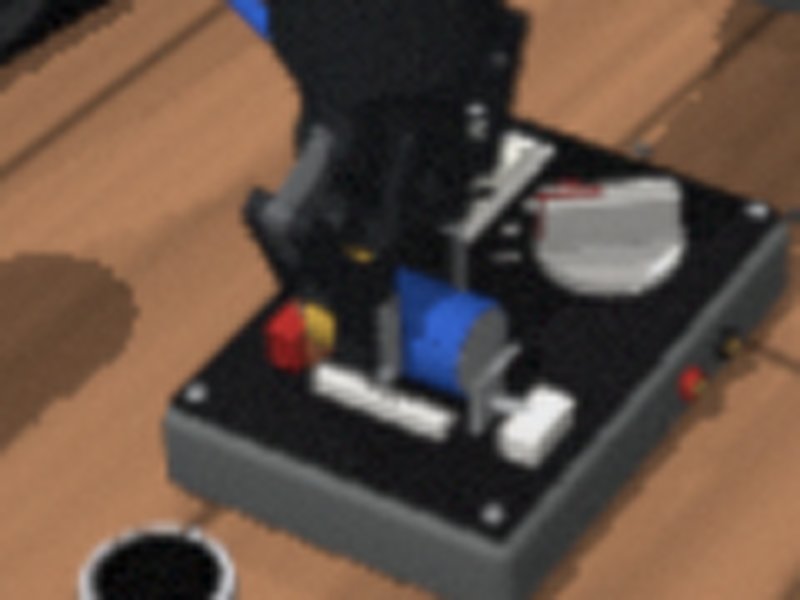

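The cell is between the lips: the flat end at (487,345) is on the sprung plate and the 2.7 N along +x is the spring. Continuing down.

Call:
move_arm --targets '[-1,0,0,0.4,0,-1,0,0,0.8,0,-1,0,0,0.9,0,-1,0,0,0.9,0]'

```text
clock: 11.65
eef_pos: [570.2, 199.4, 57.1]
tcp_rot: [3.142, 0.0, 0.082]
contact_force: [2.9, 0.6, -0.8]
opening: 0.368
```

```bash
python3 go.py 570.5 199.6 56 4.8;python3 - <<'E'
from h import *
f=r.grab_frame("side")
cv2.imwrite("pics/8.png",cv2.resize(f["img"][225:315,224:344],(800,600),interpolation=cv2.INTER_CUBIC))
E
```

```text
clock 11.65 pos [570.2 199.4  57.1] yaw 4.69 F [ 2.9  0.6 -0.8] open 0.368
shift cm [ 0.03 -0.02  0.11] turn -0.11
```

View pics/8.png

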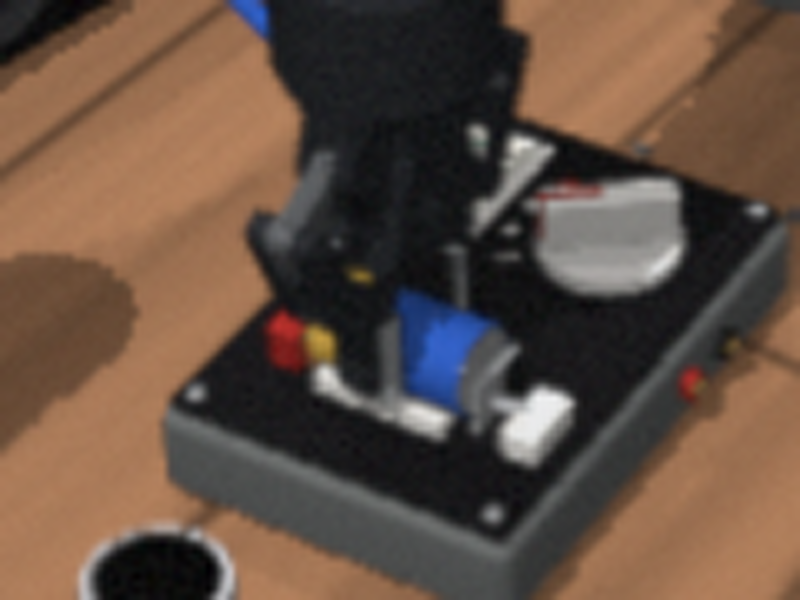

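Call:
move_arm --targets '[-1,0,0,0.15,0,-1,0,0,0.15,0]'

```text
clock: 11.9
eef_pos: [570.4, 199.5, 55.8]
tcp_rot: [-3.142, -0.0, 0.082]
contact_force: [2.0, 0.6, -0.8]
opening: 0.365
```

Call:
move_arm --targets '[-1,0,0,0.1,0,-1,0,0,0.15,0,-1,0,0,0.15,0]'

```text
clock: 12.2
eef_pos: [570.4, 199.5, 55.2]
tcp_rot: [-3.141, -0.0, 0.082]
contact_force: [-0.7, -1.3, 10.1]
opening: 0.368
```

The vertical force reached 10 N at TCP z = 55.2, which is where I expected it to seat. Releasing and lifting.

Call:
move_arm --targets '[0.2,0,0,-0.1,0,0.2,0,0,-0.1,0,0.2,0,0,-0.1,0,0.2,0,0,-0.1,0,0.2,0,0,-3,0,0.2,0,0,-7,0,0.2,0,0,-8,0,0.2,0,0,-8,0]'

```text
clock: 13.0
eef_pos: [571.4, 199.8, 136.0]
tcp_rot: [-3.141, -0.003, 0.082]
contact_force: [0.0, -0.2, -0.8]
opening: 0.6
```

```bash
python3 go.py 554.5 101.3 120 43;python3 - <<'E'
from h import *
f=r.grab_frame("side")
cv2.imwrite("pics/9.png",cv2.resize(f["img"][225:315,224:344],(800,600),interpolation=cv2.INTER_CUBIC))
E
```

```text
clock 13.0 pos [571.4 199.8 136. ] yaw 4.69 F [ 0.  -0.2 -0.8] open 0.6
shift cm [-2.5   9.68  1.59] turn -38.31
```

View pics/9.png

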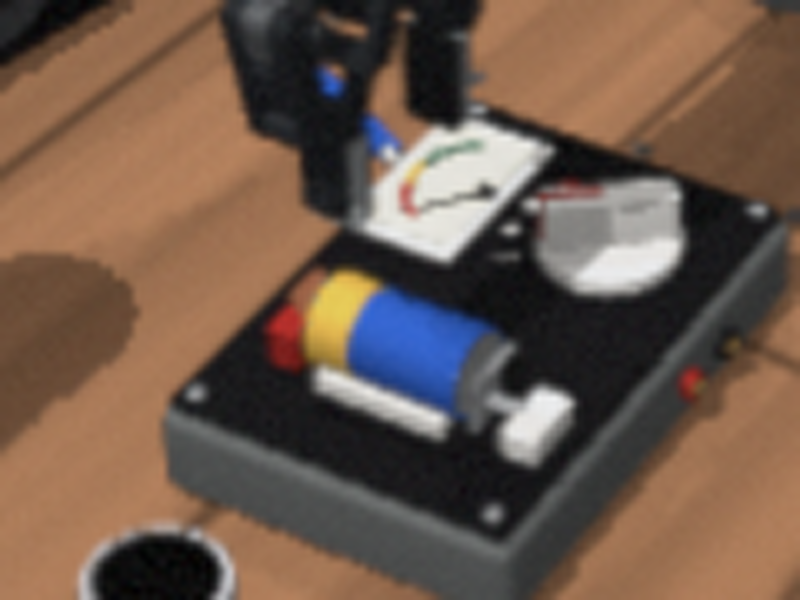

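The cell is seated: yellow nub end on the red contact at (300,330), flat end on the spring plate at (485,370). Now to the dial.

Call:
move_arm --targets '[0.2,-2.5,9.65,1.6,-38.3,0.2,-2.5,9.65,1.6,-38.3,0.2,-2.5,9.65,1.6,-38.3,0.2,-2.5,9.65,1.6,-38.3,0.2,-2.5,9.65,1.6,-38.3,0.2,-2.5,9.65,2.6,-38.3,0.2,-2.5,9.65,2.6,-38.3]'

```text
clock: 13.75
eef_pos: [551.5, 100.9, 105.6]
tcp_rot: [-3.139, 0.003, 0.748]
contact_force: [-0.1, 0.2, 0.0]
opening: 0.6
```

```bash
python3 go.py 554.8 101.5 55 43;python3 - <<'E'
from h import *
f=r.grab_frame("side");g=r.grab_frame("top")
cv2.imwrite("pics/10.png",np.hstack([cv2.resize(f["img"][225:300,260:360],(400,300),interpolation=cv2.INTER_CUBIC),cv2.resize(g["img"][190:265,260:360],(400,300),interpolation=cv2.INTER_CUBIC)]))
E
```

```text
clock 13.75 pos [551.5 100.9 105.6] yaw 42.85 F [-0.1  0.2  0. ] open 0.6
shift cm [0.3  0.19 5.06] turn -0.15
```

View pics/10.png

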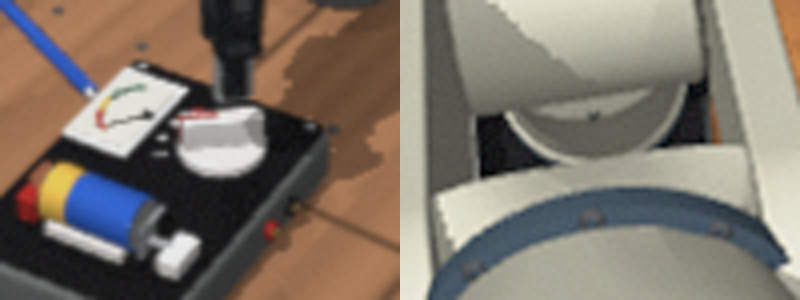

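The jaws are over the dial bar at crop (220,125). Descending and closing gently, then I'll check the force.

Call:
move_arm --targets '[0.2,0.3,0.2,2.5,0,0.2,0.3,0.2,5.0,0,0.2,0.3,0.2,5.0,0,-0.3,0.3,0.2,5.0,0,-1,0.3,0.2,5.0,0,-1,0.3,0.2,5.0,0,-1,0.3,0.2,5.0,0,-1,0.3,0.2,5.0,0]' --squeeze 25

```text
clock: 14.65
eef_pos: [557.3, 102.3, 59.6]
tcp_rot: [3.141, -0.002, 0.75]
contact_force: [-2.6, 2.8, 6.6]
opening: 0.128
```

```bash
python3 go.py 554.8 101.5 55 -32;python3 - <<'E'
from h import *
s=r.sense();print(s["wrist_torque"])
f=r.grab_frame("side")
cv2.imwrite("pics/11.png",cv2.resize(f["img"][225:300,260:360],(800,600),interpolation=cv2.INTER_CUBIC))
E
```

```text
clock 14.65 pos [557.3 102.3  59.6] yaw 42.96 F [-2.6  2.8  6.6] open 0.128
shift cm [-0.24 -0.11  0.46] turn 74.96
[ 0.53338164  0.42104048 -0.12970279]
```

View pics/11.png

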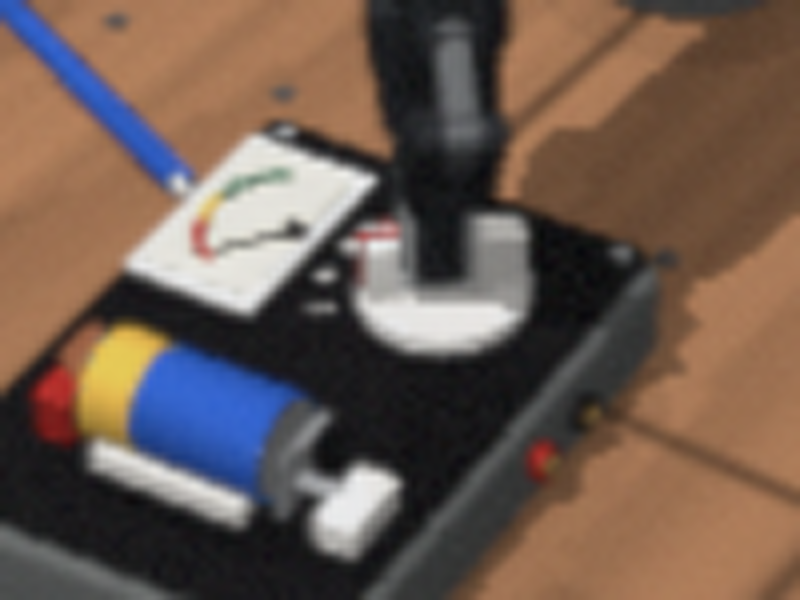

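The pads are astride the bar at (440,260). The opening fits 12 mm and the force is small. Squeezing harder and turning clockwise.

Call:
move_arm --targets '[-1,0,0,0,0,-1,0,0,0,0,-1,0,0,0,8,-1,0,0,0,16,-1,0,0,0,24,-1,0,0,0,32,-1,0,0,0,40,-1,0,0,0,40]' --squeeze 60

```text
clock: 15.5
eef_pos: [557.9, 100.8, 59.7]
tcp_rot: [3.14, -0.002, 0.048]
contact_force: [-0.5, -6.8, 7.4]
opening: 0.12
```

```bash
python3 go.py 555 101.5 55 -32;python3 - <<'E'
from h import *
s=r.sense();print(s["wrist_torque"])
f=r.grab_frame("side")
cv2.imwrite("pics/12.png",cv2.resize(f["img"][225:300,260:360],(800,600),interpolation=cv2.INTER_CUBIC))
E
```

```text
clock 15.5 pos [557.9 100.8  59.7] yaw 2.76 F [-0.5 -6.8  7.4] open 0.12
shift cm [-0.29 -0.09  0.47] turn 34.76
[-1.30798261  0.04024596  0.04590422]
```

View pics/12.png

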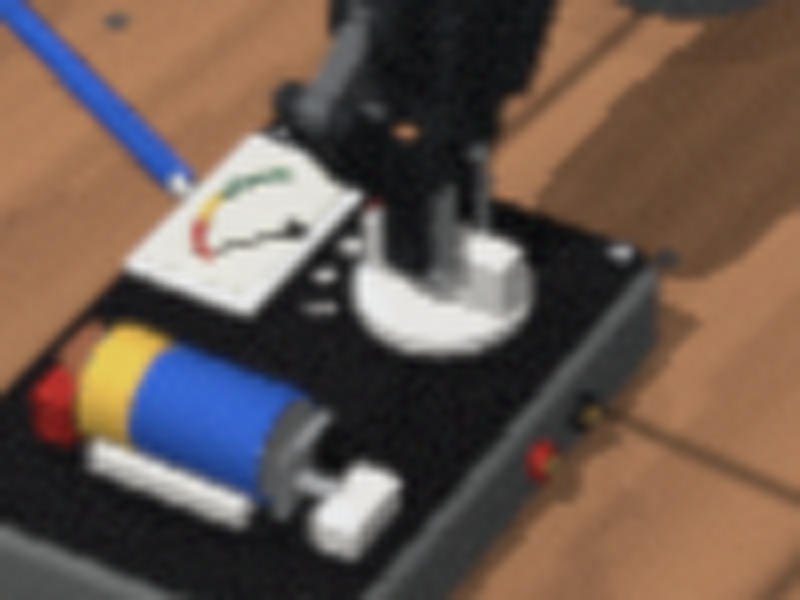

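The bar has turned about 40° with the gripper. Continuing to the third click.

Call:
move_arm --targets '[-1,0,0,0,8,-1,0,0,0,16,-1,0,0,0,24,-1,0,0,0,31,-1,0,0,0,35.5,-1,0,0,0,35.5,-1,0,0,0,35.5]'

```text
clock: 16.25
eef_pos: [557.5, 99.3, 59.7]
tcp_rot: [3.139, -0.003, -0.566]
contact_force: [-0.4, -15.4, 9.4]
opening: 0.118
```

```bash
python3 go.py 555 101.5 55 -32;python3 - <<'E'
from h import *
s=r.sense();print(s["wrist_torque"])
f=r.grab_frame("side");g=r.grab_frame("top")
cv2.imwrite("pics/13.png",cv2.resize(f["img"][240:285,295:355],(800,600),interpolation=cv2.INTER_CUBIC))
cv2.imwrite("pics/14.png",g["img"])
for a in (70,75,80):
    th=np.radians(42.8-a); print(a,proj(f,[[555.2+d*24*np.cos(th),101.3+d*24*np.sin(th),71.5] for d in(1,-1)]))
for m in ("dial_grip",): print([(x["conf"],x["position"]) for x in r.mark_of(f,m)[:2]])
E
```

```text
clock 16.25 pos [557.5  99.3  59.7] yaw -32.43 F [ -0.4 -15.4   9.4] open 0.118
shift cm [-0.33 -0.05  0.47] turn -0.43
[-2.74939389  0.23000885  0.13191344]
70 [[310.77676287 247.88663577]
 [320.3803437  259.3777017 ]]
75 [[311.58422776 247.65023126]
 [319.5562933  259.62705882]]
80 [[312.4204168  247.458407  ]
 [318.70022399 259.82982827]]
[(0.7, [555.0, 103.4, 61.8])]
```

View pics/13.png

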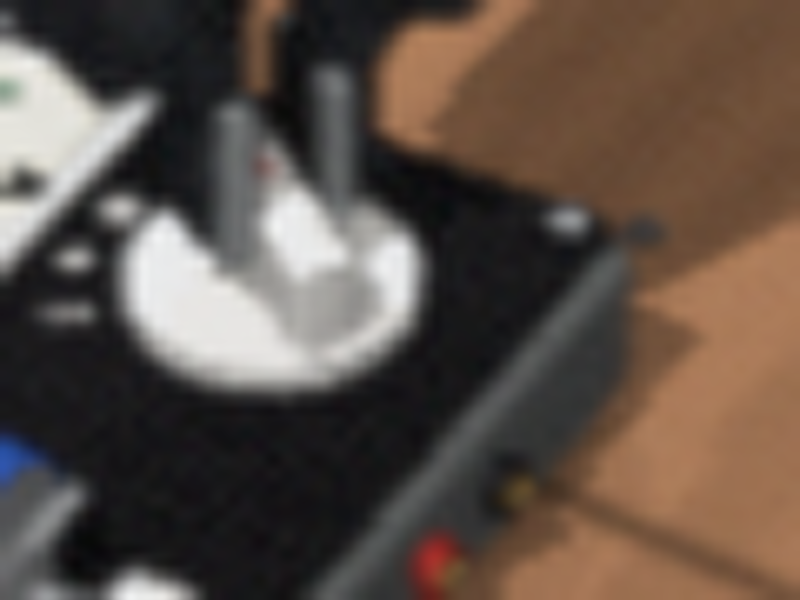

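View pics/14.png

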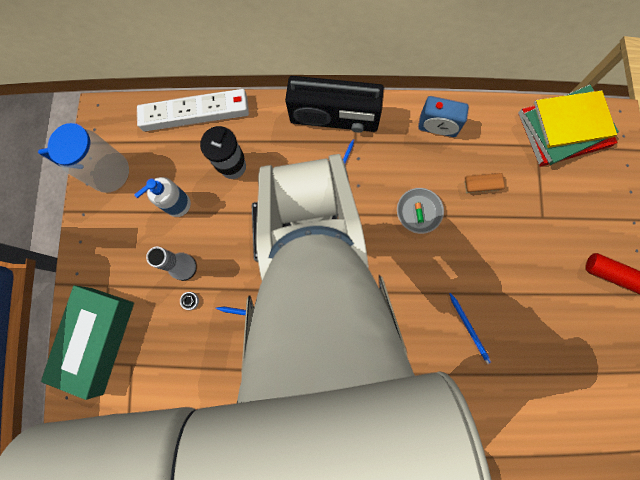

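Run:
```python
from h import *
g=r.grab_frame("top");f=r.grab_frame("side")
T0=cv2.imread("pics/top0.png");S0=cv2.imread("pics/side0.png")
def cen(I,x0,x1,y0,y1,fn):
    P=I[y0:y1,x0:x1].astype(float);w=fn(P);w[w<0]=0
    yy,xx=np.mgrid[y0:y1,x0:x1];return [(w*xx).sum()/w.sum(),(w*yy).sum()/w.sum()]
red=cen(T0,320,329,219,228,lambda P:P[...,2]-np.maximum(P[...,0],P[...,1])-60)
w1=cen(T0,307,314,217,224,lambda P:P.min(2)-100)
w2=cen(T0,314.0.__int__(),321,217,224,lambda P:P.min(2)-100)
print(red,w1,w2)
for ax in((555.2,101.2),(555.5,100.6),(555,99.5)):
  for p in(w1,w2,red):
    q=at_z(g,[p],45)[0];d=q[:2]-ax
    print(ax,q.round(1),"r",np.hypot(*d).round(1),"ang",np.degrees(np.arctan2(d[1],d[0])).round(1))
cv2.imwrite("pics/15.png",cv2.resize(T0[210:258,290:354],(800,600),interpolation=cv2.INTER_CUBIC))
```

```text
[np.float64(323.403988183161), np.float64(222.6373707533235)] [np.float64(309.3997412677878), np.float64(219.10349288486415)] [np.float64(317.0368098159509), np.float64(220.13374233128835)]
(555.2, 101.2) [593.4 112.5  45. ] r 39.9 ang 16.5
(555.2, 101.2) [591.3  94.9  45. ] r 36.6 ang -9.9
(555.2, 101.2) [585.6  80.1  45. ] r 37.0 ang -34.7
(555.5, 100.6) [593.4 112.5  45. ] r 39.7 ang 17.5
(555.5, 100.6) [591.3  94.9  45. ] r 36.2 ang -9.1
(555.5, 100.6) [585.6  80.1  45. ] r 36.4 ang -34.2
(555, 99.5) [593.4 112.5  45. ] r 40.6 ang 18.7
(555, 99.5) [591.3  94.9  45. ] r 36.5 ang -7.2
(555, 99.5) [585.6  80.1  45. ] r 36.2 ang -32.3
```

View pics/15.png

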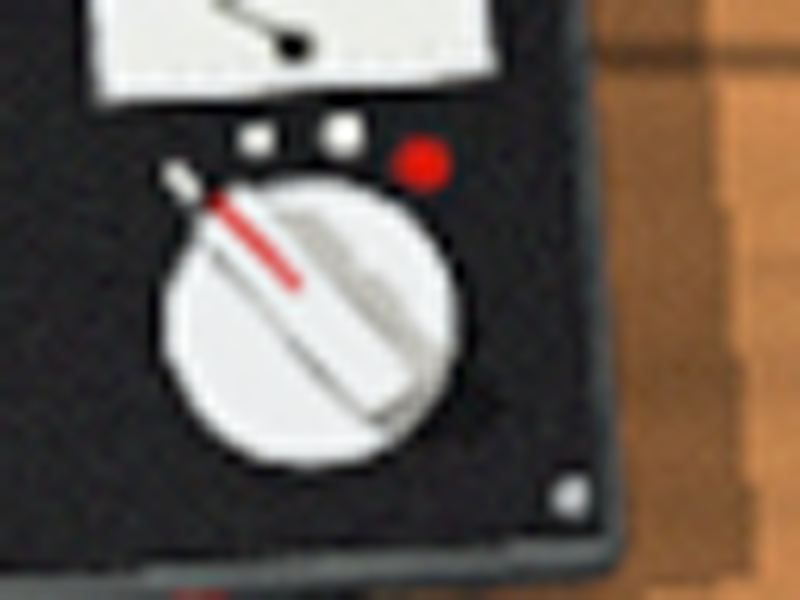

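Call:
move_arm --targets '[-1,0,0.15,0,0.6,-1,0,0.15,0,0.6,-1,0,0.15,0,0.6]'

```text
clock: 16.8
eef_pos: [557.4, 99.1, 59.7]
tcp_rot: [-3.141, -0.004, -0.577]
contact_force: [0.3, -9.0, 6.2]
opening: 0.119
```

```bash
python3 go.py 555 101.5 55 -32;python3 - <<'E'
from h import *
s=r.sense();print(s["wrist_torque"])
f=r.grab_frame("side")
cv2.imwrite("pics/16.png",cv2.resize(f["img"][190:310,240:400],(800,600),interpolation=cv2.INTER_CUBIC))
E
```

```text
clock 16.8 pos [557.4  99.1  59.7] yaw -33.05 F [ 0.3 -9.   6.2] open 0.119
shift cm [-0.33 -0.07  0.47] turn -1.05
[-1.59434008 -0.13764861  0.15830919]
```

View pics/16.png

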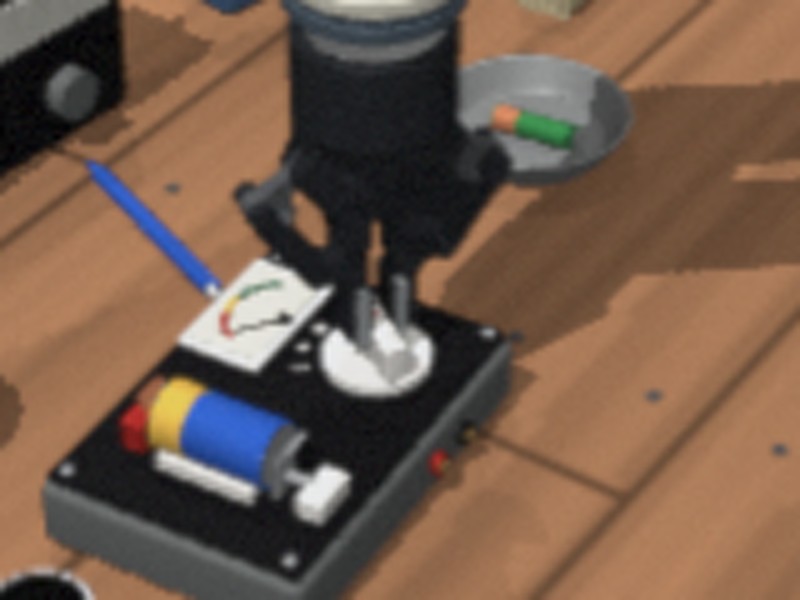

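```bash
python3 -c "
from rig import r
print(r.sign_off())"
```

```text
the job is handed in; nothing more can be done
None
```

I carried out all three steps in the order asked and handed the job in at about 17 s, with the gripper still holding the dial at the third click. The sign-off gave no verdict.

- **Thin cell:** it lies flat in the ring dish, seen in the side and top pictures.
- **Fat cell:** it lies in the cradle, with the nub end at the red contact and the flat end on the sprung plate. I let go of it, and it was still in place in the last picture.
- **Dial:** the gripper is closed on the bar and has turned 76.0° from where it first gripped; the third click is at 75° and the end stop at 80.2°. The red dot seen by the top camera puts the click at gripper yaw −32° to −34.5°, and I ended at −33.05°.
- **Other things:** I saw nothing else disturbed, though the arm hid part of the final top view.

**Checks that disagreed or were indirect:**
- **Cameras:** the two cameras differed by 2–3 mm on where the cradle and dial are.
- **Dial grip:** the gripper sits about 4 mm higher on the bar than I commanded and roughly 2 mm off the dial's axis, so it pushes on the dial with 9 N sideways and 6 N vertically.
- **Dial angle:** I inferred it from the gripper's angle and the dot marks, good to about 2°, because no picture shows the pointer on the dot directly.

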